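# Swing down the hatch of a high-voltage test cabinet with the insulating hook rod

### The job

Lift the hook rod out of its white trough by the yellow shaft, lay it on the blue mat and let go, then take it again by its orange handle, behind the black guard. With it held there, put its hook through the red eye of the yellow hatch on the test cabinet and gently swing the hatch all the way down, touching the cabinet and hatch with nothing but the rod. Then lay the rod flat back on the mat and leave it there, with the hatch still down; never drop the rod and do not disturb the other things on the bench.

Things in the scene. Friction and masses are not known exactly. Their poses are not given: they have to be found in the camera images.
- rod: Loose hook rod, 0.14 kg, 200 mm long. Origin: underside, mid length; +x towards the hook, +z up; axis 14 mm up. Orange handle 28 x 28 mm, x -100 to -20 mm; black guard 36 mm wide, 28 high, x -20 to -14; round yellow shaft 12 mm thick, x -14 to 75; 8 mm steel bar on to x 96, bent square to +y (flat L): the hook pin. Centre of mass at x -30: it lies steady on its handle, shaft clear of the surface.
- rod_grip (a point): Centre of the rod's orange handle: (-60, 0, 14) mm in the rod's frame, axes as the rod's.
- hook_mid (a point): Middle of the hook pin's free length: (96, 21, 14) mm in the rod's frame, axes as the rod's. The 8 mm pin runs along y, from the rod's axis to 19 mm beyond this point.
- trough: Fixed white trough storing the rod, open above and in front. Origin on the bench, axes parallel to the rod's at the start; the rod's origin starts 4 mm above it. Side walls x -108 to -26 mm, 34 mm apart, 5 thick, 36 high (4 above the handle: fingers cannot reach it); floor 4 thick to x -8. Guard, shaft and hook stick out in front (+x) over free bench. The rod lifts straight up and out.
- mat: Fixed blue rubber mat 260 mm (x) by 160 mm (y), 3 mm thick. Origin: centre of its underside, on the bench.
- cage: Fixed test cabinet. Origin: on the bench below the middle of the hatch's hinge line; its front looks to its own -x (towards the robot), +z up. Grey supply 280 mm wide (y), 6 to 206 mm behind the hinge line, 165 high; on it a clear chamber with aluminium frame, up to 322 mm above the bench, closed in front by the hatch.
- hatch (a joint): Angle of the yellow hatch, rad: 0 = shut (upright), 1.5 = all the way down (a stop; nearly level, towards the robot). Starts shut or slightly ajar. Stiff friction hinge (about 0.4 N m: some 4 N at the eye); it stays where it is left. Hatch 244 mm wide, reaching 128 mm above the hinge line, 8 mm thick.
- hatch_hinge (a point): Middle of the hatch's hinge line, 180 mm above the bench. Axes turn with the hatch: y along the hinge line, z up along the hatch, -x out of its outer face.
- eye_slot (a point): Fixed point on the hatch: mid line of the red eye's travel, 94 mm above and 30 mm in front of the hinge line when shut; axes as hatch_hinge's. The eye is clamped somewhere on the z line through this point, its centre up to 18 mm above or below it: find it by sight or touch. It is a ring in the xz plane: 15 mm hole along y, open from both sides, bar 7 mm thick, outside 30 mm; over 10 N slides it.
- pcb_holder: Bystander: loose blue circuit-board holder with black feet, 130 x 120 mm, 69 mm high. Origin: centre of its underside.
- multimeter: Bystander: loose yellow multimeter lying flat, 160 x 82 x 41 mm. Origin: centre of its underside.
- parts_case: Bystander: loose green parts case, 164 x 124 x 53 mm. Origin: centre of its underside.
- screw_jar: Bystander: loose amber jar, 56 mm across, 70 mm high. Origin: centre of its underside.
- board: Bystander: loose green circuit board 90 x 50 mm, 14 mm high with its parts. Origin: centre of its underside.
- marker: Bystander: loose red and black marker, 102 x 15 x 15 mm. Origin: centre of its underside.
There are look-alikes about, which are no part of the job. There is more than one size of the rod; the job needs the smaller.

How it is judged:
By the outcome, as a careful person would: the job done as asked, in the order asked, and still so for the second after the job is handed in, with the robot touching nothing.
It also fails if it takes over 72 s, if anything falls off the work surface, if the arm or the gripper's body presses on something with over 40 N, if the wrist force passes 120 N, or if a joint passes its speed limit or range.

### The arm

A 6-joint arm with a two-finger parallel gripper is mounted at the origin on the work surface. World frame = base frame: x ahead of the robot, y to its left, z up, the work surface at z = 0. Lengths are in m, angles in rad, forces in N, time in s.
With the tool pointing down it reaches from about 0.275 to 1 m from the base axis. Payload 8.4 kg.
Tool frame: the origin (TCP) lies on the centre line of the jaws, within the pads' length; the fingertips stand 17 mm ahead of it and the grasp point (between the pads) lies 2 mm behind it (bot.tcp_to_tips is the z of the fingertips in the tool frame, in m); z points along the fingers, y is the line along which they close (so a half turn about z gives the same grasp; the last joint's range is limited). The gripper opens to 85 mm and grips with 20 to 120 N. Pads are 22 mm wide; open, the fingers measure 114 mm over their backs; the gripper's body (76 mm by 85 mm) begins 54 mm behind the grasp point. The pads swing forward as they close: fully open they stand 13 mm farther back than shut.
Start: joints at [1.3, 0.353, 1.633, -0, 1.155, -0.002], TCP at [0.166, 0.603, 0.248] pointing down, gripper open.
Joint ranges: [-2.63, 2.63], [-0.92, 2.1], [0.06, 2.66], [-1.3, 4.44], [0, 2.69], [-3.02, 3.02]. Speed limits (rad/s): [2.22, 2.22, 2.79, 3.14, 3.14, 3.14].

### API

Orientations are given as a unit quaternion [x, y, z, w].
In Python, from workcell import bot, hand, kinematics, get_obs, vision, hand_in gives the robot as it stands. The module is installed in compiled form; this text tells all that it offers. Calls block until the motion is done:
- bot.reach(position, orientation): joint-space move of the TCP to a pose.
- bot.servo_line(position, ori=None, velocity=0.15): straight line of the TCP; ori=None keeps the orientation; velocity is the mean speed in m/s.
- bot.goto_joints(angles): joint-space move.
- hand.move_gripper(opening, strength=None): finger opening in m; strength is the grip in N (None keeps the last); returns when the fingers have stopped.
- bot.dwell(seconds).
- kinematics.solve_ik(position, orientation): joint angles nearest the present ones, or None.
- get_obs(): the state.
- vision.read_camera(name): name is "side" or "top"; returns a dict with "frame" (400x640x3 uint8, red, green, blue), "intrinsics" (3x3 intrinsics, pixels), "dist" ([k1, k2, p1, p2, k3] as OpenCV has them; the pictures are not rectified), "view" (4x4, takes a point from world to camera coordinates). Camera axes: x right, y down, z forward; pixel columns grow to the right and rows downward; lengths in m; the calibration is good to about 2 mm. A picture is of the moment at which its call begins. There is no depth.
A pose or a line that the arm cannot do raises bot.IKError and nothing moves.
- hand_in(): hands the job in; it is judged then, once.
The state is a dict: "time_s": time; "joint_pos": joint angles; "joint_vel": joint speeds; "joint_efforts": joint torques, N m; "position": TCP position; "orientation": TCP orientation; "wrist_force": force on the tool from outside, world axes, zero at the start; "ft_torque": the same for the moment, N m; "gripper_width": finger opening in m; "grip_force": force on a finger pad.
Only numpy, scipy, OpenCV 4.12 (cv2) and the standard library are available. Lean on these libraries where they do the work, as an engineer would, in place of code of your own. Each camera call takes 0.05 s, during which the arm holds its last target. There are 200 camera calls.

## Working session

There is one attempt and no reset: what is moved stays moved. The work goes in short steps, each a Python script; the robot and the scene stay as the last script left them, time stands still between calls to the robot, and variables do not carry over. Pictures are saved under pics/ and viewed, at most 10 in all, crops included, and the job is handed in when it is done.

```bash
mkdir -p pics; cat > h.py <<'E'
import numpy as np, cv2
from workcell import bot, hand, kinematics, get_obs, vision, hand_in
from scipy.spatial.transform import Rotation as R
def cam(n):
    c=vision.read_camera(n); return c
def save(c,name,crop=None,scale=1):
    f=c["frame"]
    if crop: f=f[crop[1]:crop[3],crop[0]:crop[2]]
    f=cv2.resize(f,None,fx=scale,fy=scale,interpolation=cv2.INTER_CUBIC)
    cv2.imwrite("pics/"+name,f[:,:,::-1])
def ray(c,uv):
    p=cv2.undistortPoints(np.array(uv,float).reshape(-1,1,2),c["intrinsics"],np.array(c["dist"]))[:,0]
    V=np.array(c["view"]);Rm=V[:3,:3];o=-Rm.T@V[:3,3]
    d=np.c_[p,np.ones(len(p))]@Rm
    return o,d/np.linalg.norm(d,axis=1)[:,None]
def onz(c,uv,z):
    o,d=ray(c,uv); return o+d*((z-o[2])/d[:,2])[:,None]
def tri(c1,u1,c2,u2):
    o1,d1=ray(c1,[u1]);o2,d2=ray(c2,[u2]);d1=d1[0];d2=d2[0]
    s=np.linalg.lstsq(np.c_[d1,-d2],o2-o1,rcond=None)[0]
    a=o1+s[0]*d1;b=o2+s[1]*d2
    return (a+b)/2,np.linalg.norm(a-b)
def proj(c,P):
    V=np.array(c["view"]);r=cv2.Rodrigues(V[:3,:3])[0]
    return cv2.projectPoints(np.array(P,float).reshape(-1,1,3),r,V[:3,3],c["intrinsics"],np.array(c["dist"]))[0][:,0]
E
python3 - <<'E'
from h import *
for n in("top","side"):
    c=cam(n);save(c,n+"0.png",scale=1.25);V=c["view"];print(n,-V[:3,:3].T@V[:3,3],V[2,:3],c["intrinsics"][0,0])
print(get_obs())
E
```

```text
top [ 0.33760471 -0.04003259  1.69274683] [ 0.11156053 -0.00691559 -0.99373358] 503.7960539709448
side [ 0.20744322 -1.04376643  1.39071711] [ 0.18687554  0.62751613 -0.75584458] 494.38356674991843
{'time_s': 0.1, 'joint_pos': array([ 1.29961265e+00,  3.53601866e-01,  1.63404978e+00, -1.20153808e-05,
        1.15514444e+00, -2.40569608e-03]), 'joint_vel': array([-0.00110729, -0.00167085, -0.00168455,  0.00195115,  0.00051699,
       -0.00086127]), 'joint_efforts': array([ 3.49254206e-04, -6.06361485e+01, -3.42822075e+01,  1.22330466e-04,
        3.97086595e-03, -7.01903645e-06]), 'position': array([0.1658751 , 0.60218874, 0.24762664]), 'orientation': array([ 1.33982404e-01,  9.90983528e-01, -5.96843992e-04, -7.66116876e-05]), 'wrist_force': array([-0.44631518,  0.31069067,  0.01053061]), 'ft_torque': array([ 0.03106548, -0.01846184, -0.0106358 ]), 'grip_force': 0.0, 'gripper_width': 0.08531798148902213}
```

View pics/top0.png

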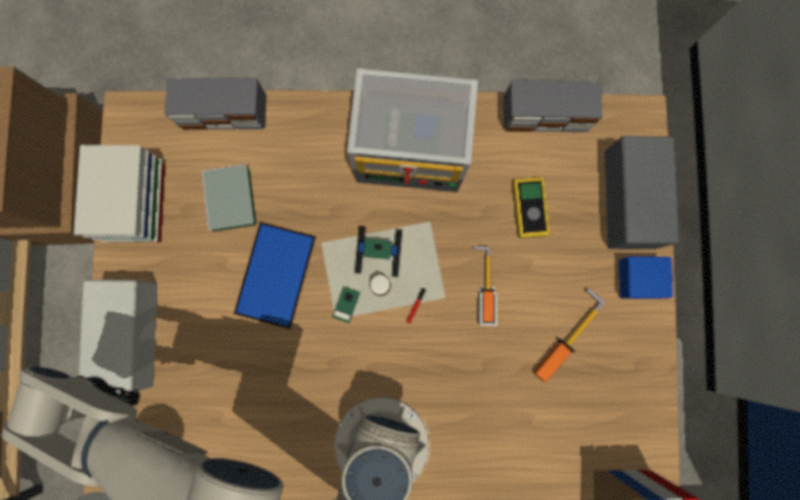

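View pics/side0.png

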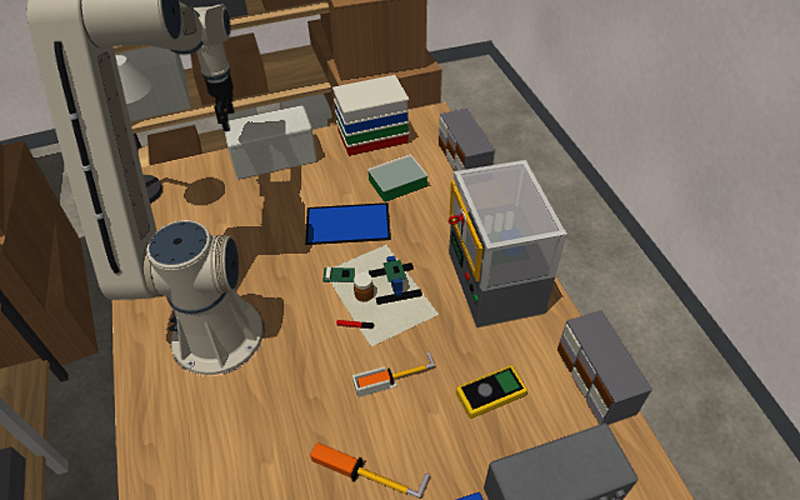

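The top view shows the small rod in its trough at about (487,280), with the hook up and its pin to the left. The mat is at (275,275), the cabinet at (412,130) and the red eye at (408,175). The larger look-alike is at (570,335). In the side view the eye is at (456,219). All pixels are at 1.25x.

```bash
cat > m.py <<'E'
from h import *
t=cam("top");s=cam("side")
def mask(c,lo,hi,box):
    hsv=cv2.cvtColor(c["frame"],cv2.COLOR_RGB2HSV);m=cv2.inRange(hsv,lo,hi);k=np.zeros_like(m)
    x0,y0,x1,y1=[int(v/1.25) for v in box];k[y0:y1,x0:x1]=255;return m&k
def big(m):
    cs=cv2.findContours(m,0,2)[0];return max(cs,key=cv2.contourArea)
# mat
for n,c,b in(("top",t,(220,210,330,335)),("side",s,(295,195,400,250))):
    r=cv2.minAreaRect(big(mask(c,(105,150,60),(125,255,255),b)))
    q=cv2.approxPolyDP(cv2.convexHull(big(mask(c,(105,150,60),(125,255,255),b))),6,True)[:,0].astype(float)
    P=onz(c,q,.003);print(n,"mat",P.round(4).tolist(),P.mean(0).round(4))
# rod
for n,c,bo in(("top",t,(470,230,505,335)),("side",s,(345,345,445,400))):
    for nm,lo,hi,z in(("orange",(5,180,150),(14,255,255),.032),("yellow",(17,150,120),(26,255,255),.018)):
        k=big(mask(c,lo,hi,bo));r=cv2.minAreaRect(k);bx=cv2.boxPoints(r)
        e=sorted([(bx[i]+bx[(i+1)%4])/2 for i in range(4)],key=lambda p:0)
        L=[np.linalg.norm(bx[i]-bx[(i+1)%4]) for i in range(4)];i=0 if L[0]<L[1] else 1
        P=onz(c,[e[i],e[i+2]],z);d=P[1]-P[0];print(n,nm,r[1],P.round(4).tolist(),P.mean(0).round(4),np.linalg.norm(d).round(4),np.degrees(np.arctan(d[1]/d[0])).round(2))
save(t,"t1.png",(270,45,400,165),6) if 0 else None
a=cv2.resize(t["frame"][50:160,270:400],None,fx=4,fy=4,interpolation=2);b=cv2.resize(s["frame"][120:270,340:470],None,fx=3,fy=3,interpolation=2)
W=np.zeros((460,930,3),np.uint8);W[:440,:520]=a;W[:450,530:920]=b
W=cv2.resize(W,(800,396));cv2.imwrite("pics/c1.png",W[:,:,::-1])
for n,c,b in(("top",t,(395,160,425,190)),("side",s,(445,205,475,240))):
    m=mask(c,(0,140,70),(6,255,255),b)|mask(c,(174,140,70),(180,255,255),b);k=big(m);print(n,"red",cv2.boundingRect(k),cv2.moments(k)["m10"]/cv2.moments(k)["m00"],cv2.moments(k)["m01"]/cv2.moments(k)["m00"])
E
python3 m.py
```

```text
top mat [[0.5781, 0.3315, 0.003], [0.5449, 0.1943, 0.003], [0.3124, 0.253, 0.003], [0.3442, 0.392, 0.003]] [0.4449 0.2927 0.003 ]
side mat [[0.5785, 0.3309, 0.003], [0.5457, 0.1978, 0.003], [0.308, 0.2571, 0.003], [0.3459, 0.3931, 0.003]] [0.4445 0.2947 0.003 ]
top orange (23.0, 6.0) [[0.4019, -0.2777, 0.032], [0.3264, -0.2772, 0.032]] [ 0.3641 -0.2774  0.032 ] 0.0755 -0.36
top yellow (26.0, 4.0) [[0.496, -0.2804, 0.018], [0.4091, -0.2797, 0.018]] [ 0.4526 -0.28    0.018 ] 0.0869 -0.43
side orange (7.279913902282715, 24.89088249206543) [[0.4009, -0.2783, 0.032], [0.3231, -0.2774, 0.032]] [ 0.362  -0.2778  0.032 ] 0.0778 -0.68
side yellow (3.9834561347961426, 27.47211265563965) [[0.4999, -0.2774, 0.018], [0.4116, -0.2768, 0.018]] [ 0.4557 -0.2771  0.018 ] 0.0883 -0.37
top red (324, 135, 5, 12) 325.59722222222223 140.13888888888889
side red (359, 170, 13, 9) 364.4761904761905 174.88253968253966
```

View pics/c1.png

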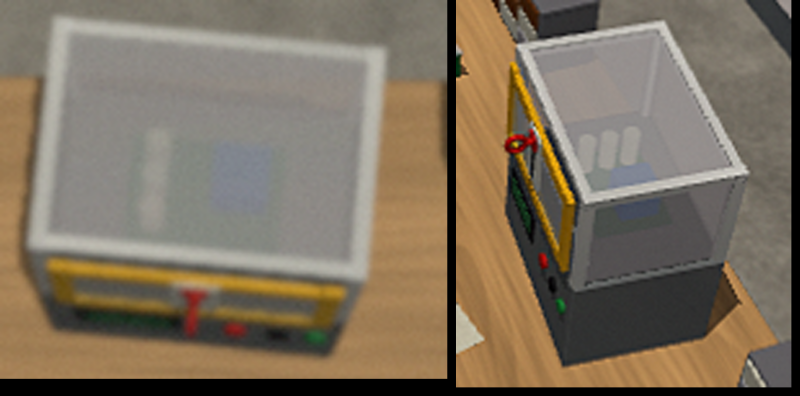

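```bash
python3 - <<'E'
from h import *
t=cam("top");s=cam("side")
f=.8602
q=[(32,245),(368,275),(55,20),(385,48)]
q=[(x/f/4+270,y/f/4+50) for x,y in q]
P=onz(t,q,.322);print(P.round(4))
for a,b in((0,1),(2,3)):
    d=P[b]-P[a];print(np.linalg.norm(d),np.degrees(np.arctan2(-d[0],d[1]*-1)))
for a,b in((0,2),(1,3)):
    d=P[b]-P[a];print(np.linalg.norm(d),np.degrees(np.arctan2(d[1],d[0])))
for n,c,(x0,y0,x1,y1) in(("t",t,(318,130,336,152)),("s",s,(354,164,378,184))):
    f=c["frame"][y0:y1,x0:x1].astype(int);print(n);
    for i,r in enumerate(f[:,:,0]-(f[:,:,1]+f[:,:,2])//2): print(y0+i,' '.join("%3d"%v for v in r))
for su in((363,174.5),(364,174.5)):
  for tu in((325.6,141.),(325.6,142)):
    print(su,tu,tri(s,su,t,tu))
E
```

```text
[[ 0.6997  0.0702  0.322 ]
 [ 0.6772 -0.2023  0.322 ]
 [ 0.8913  0.0548  0.322 ]
 [ 0.8699 -0.2182  0.322 ]]
0.27341847728749763 4.722196326646718
0.2738439481128495 4.474851991073875
0.19217732570079224 -4.587315297000795
0.19335896870838998 -4.713458323954098
t
130  91  88  87  88  87  85  83  84  84  81  79  77  74  74  72  70  66  63
131  78  72  69  68  69  72  72  74  75  79  81  84  87  88  88  89  91  92
132  48  44  39  37  42  46  46  49  54  60  61  62  67  68  70  75  85  89
133  23  19  16  17  30  40  43  43  47  49  49  47  43  40  41  45  57  68
134   8   7   8  14  31  53  61  67  71  72  66  54  36  24  19  23  32  41
135   5   3   6  10  27  53  73  94 103  97  82  60  37  16   9   8  11  15
136   9   9   4   7  12  30  58  98 111  99  74  46  23  12   5   6   6   4
137  19  13   8   7   9  18  49  87 105  84  48  26  11   8   6   6   9   5
138  35  26  20  15  13  19  47  81  92  67  33  15   8   8  10  13  17  18
139  50  41  33  27  21  31  53  84  90  63  35  23  15  15  23  33  38  38
140  47  43  35  32  32  39  60  94  99  71  50  38  33  33  39  53  58  54

[... 2582 characters left out ...]
 84 118  12   7   4   0   3   5   2   1  37  76 112 143
182  68  71  69  72  74  75  28  -9  -8   5  81 105  67  14   1   1   5   5   4   5  41  77 106 140
183  66  70  71  70  72  76  31  -7  -4  -4  35  75  92  12  -1   1   5   6   4  -3   4  70  88 144
(363, 174.5) (325.6, 141.0) (array([ 0.64873746, -0.05936963,  0.29650916]), np.float64(0.0025754907135067916))
(363, 174.5) (325.6, 142) (array([ 0.64717724, -0.05964423,  0.29680214]), np.float64(0.00018434272891188668))
(364, 174.5) (325.6, 141.0) (array([ 0.65042044, -0.05966555,  0.29571548]), np.float64(0.0004156109240047911))
(364, 174.5) (325.6, 142) (array([ 0.64885247, -0.05994711,  0.29602786]), np.float64(0.0031759929943709795))
```

```bash
cat >> h.py <<'E'
ROD=np.array([.4235,-.278]);RYAW=np.radians(-.45)
MAT=np.array([.4446,.2937]);MYAW=np.radians(-14.5)
CYAW=np.radians(-4.6)
def q(yaw,flip=1):
    y=np.array([-np.sin(yaw),np.cos(yaw),0])*flip;z=np.array([0,0,-1.]);x=np.cross(y,z)
    return R.from_matrix(np.c_[x,y,z]).as_quat()
def pt(o,yaw,x,y,z): return np.array([o[0]+x*np.cos(yaw)-y*np.sin(yaw),o[1]+x*np.sin(yaw)+y*np.cos(yaw),z])
def st(m=""):
    o=get_obs();print(m,"t%.1f"%o["time_s"],o["position"].round(4),"F",o["wrist_force"].round(1),"w%.4f g%.0f"%(o["gripper_width"],o["grip_force"]));return o
E
python3 - <<'E'
from h import *
for f in(1,-1):
    for p,y in((pt(ROD,RYAW,8,0,0)*[0,0,0]+pt(ROD,RYAW,.008,0,.024),RYAW),(pt(MAT,MYAW,.008,-.01,.023),MYAW),(pt(MAT,MYAW,-.06,-.01,.022),MYAW),([.46,-.1,.29],CYAW),([.4,-.1,.157],CYAW),([.40,0,.2],0)):
        j=kinematics.solve_ik(p,q(y,f));print(f,np.round(p,3),None if j is None else j.round(2))
f=-1
bot.reach([.3,.35,.25],q(.8,f) if 0 else get_obs()["orientation"]);st()
hand.move_gripper(.045)
bot.reach([.42,-.2,.2],q(RYAW,-1 if kinematics.solve_ik([.42,-.2,.2],q(RYAW,-1)) is not None else 1));o=st();print(o["joint_pos"].round(2))
E
```

```text
1 [ 0.431 -0.278  0.024] [-0.58  0.51  2.02 -0.    0.61 -2.14]
1 [0.45  0.282 0.023] [ 0.56  0.53  1.98 -0.    0.63 -0.76]
1 [0.384 0.299 0.022] [ 0.66  0.49  2.08 -0.    0.57 -0.66]
1 [ 0.46 -0.1   0.29] [-0.22  0.07  1.9  -0.    1.17 -1.71]
1 [ 0.4   -0.1    0.157] [-0.25  0.15  2.15 -0.    0.84 -1.74]
1 [0.4 0.  0.2] [-0.    0.06  2.14 -0.    0.95 -1.57]
-1 [ 0.431 -0.278  0.024] [-0.58  0.51  2.02 -0.    0.61  1.  ]
-1 [0.45  0.282 0.023] [ 0.56  0.53  1.98 -0.    0.63  2.38]
-1 [0.384 0.299 0.022] [ 0.66  0.49  2.08 -0.    0.57  2.48]
-1 [ 0.46 -0.1   0.29] [-0.22  0.07  1.9  -0.    1.17  1.43]
-1 [ 0.4   -0.1    0.157] [-0.25  0.15  2.15 -0.    0.84  1.4 ]
-1 [0.4 0.  0.2] [-0.    0.06  2.14 -0.    0.95  1.57]
 t1.4 [0.3001 0.351  0.2503] F [ 0.4  0.4 -0. ] w0.0855 g0
 t3.9 [ 0.4203 -0.1995  0.2001] F [ 0.2  0.2 -0.6] w0.0449 g0
[-0.45  0.16  2.01  0.    0.97  1.13]
```

```bash
python3 - <<'E'
from h import *
Q=q(RYAW,-1)
bot.reach(pt(ROD,RYAW,.008,0,.09),Q)
bot.servo_line(pt(ROD,RYAW,.008,0,.024),velocity=.1);st("down")
c=cam("side");
hand.move_gripper(.008,60);o=st("grip")
if o["gripper_width"]>.009:
    bot.servo_line(pt(ROD,RYAW,.008,0,.09),velocity=.1);st("lift")
    c=cam("side")
save(c,"lift.png",(240,240,400,360),5)
E
```

```text
down t5.3 [ 0.4319 -0.2782  0.0246] F [-0.2  0.2 -1. ] w0.0447 g0
grip t5.8 [ 0.4319 -0.2784  0.0244] F [ 0.2 -0.9  4.1] w0.0097 g59
lift t6.6 [ 0.4312 -0.2778  0.0896] F [-0.4 -0.  -1.5] w0.0095 g58
```

View pics/lift.png

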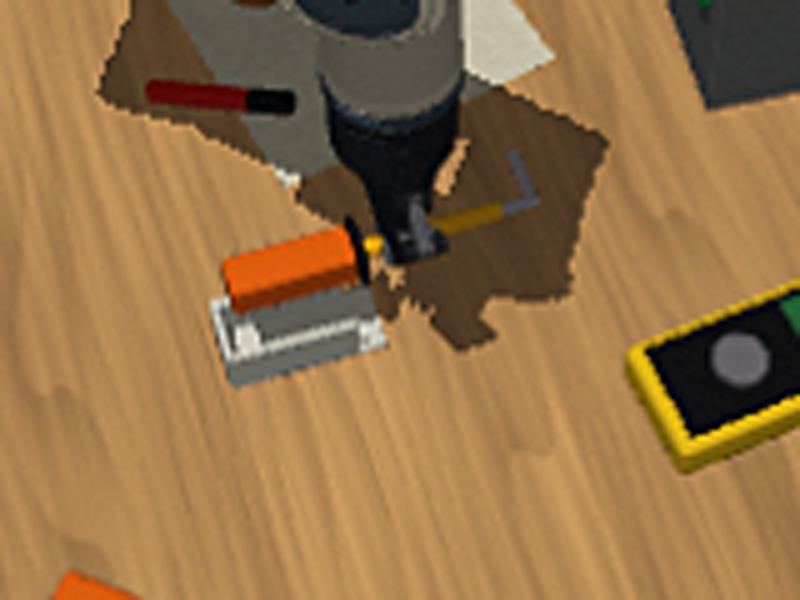

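The crop shows the rod clear of the trough (handle at about (290,265)), roughly level in the jaws. Next: move it to the mat.

```bash
python3 - <<'E'
from h import *
bot.servo_line(pt(ROD,RYAW,.008,0,.19),velocity=.2)
bot.reach([.40,0,.2],q(-.1,-1))
Q=q(MYAW,-1)
bot.reach(pt(MAT,MYAW,.008,-.01,.08),Q)
f0=st("above")["wrist_force"][2]
bot.servo_line(pt(MAT,MYAW,.008,-.01,.027),velocity=.1)
for z in np.arange(.026,.0215,-.001):
    bot.servo_line(pt(MAT,MYAW,.008,-.01,z),velocity=.03);o=st()
    if o["wrist_force"][2]-f0>2.0: break
hand.move_gripper(.03);st("open")
bot.servo_line(pt(MAT,MYAW,.008,-.01,.1),velocity=.15)
bot.reach(pt(MAT,MYAW,-.12,-.14,.18),Q)
s=cam("side");t=cam("top");st()
a=cv2.resize(t["frame"][165:275,170:270],None,fx=4,fy=4,interpolation=2);b=cv2.resize(s["frame"][150:210,235:325],None,fx=4,fy=4,interpolation=2)
W=np.zeros((440,780,3),np.uint8);W[:,:400]=a;W[:240,410:770]=b;cv2.imwrite("pics/mat.png",W[:,:,::-1])
for n,c,(x0,y0,x1,y1) in(("top",t,(170,165,270,275)),("side",s,(235,150,325,210))):
    hsv=cv2.cvtColor(c["frame"],cv2.COLOR_RGB2HSV)
    for nm,lo,hi,z in(("orange",(5,180,120),(14,255,255),.031),("yellow",(17,150,120),(28,255,255),.017)):
        m=cv2.inRange(hsv,lo,hi);k=np.zeros_like(m);k[y0:y1,x0:x1]=255;m&=k
        cs=cv2.findContours(m,0,2)[0]
        if not cs: print(nm,"none");continue
        r=cv2.minAreaRect(max(cs,key=cv2.contourArea));bx=cv2.boxPoints(r)
        e=[(bx[i]+bx[(i+1)%4])/2 for i in range(4)];i=0 if np.linalg.norm(bx[0]-bx[1])<np.linalg.norm(bx[1]-bx[2]) else 1
        P=onz(c,[e[i],e[i+2]],z);d=P[1]-P[0];print(n,nm,P.round(4).tolist(),P.mean(0).round(4),np.linalg.norm(d).round(4),np.degrees(np.arctan(d[1]/d[0])).round(2))
print("expect",pt(MAT,MYAW,-.06,-.01,0),pt(MAT,MYAW,.03,-.01,0))
E
```

```text
above t9.6 [0.4503 0.281  0.0802] F [ 0.6 -0.3 -2. ] w0.0095 g59
 t10.5 [0.4501 0.2822 0.0265] F [-0.3  0.8 -0.8] w0.0097 g58
 t10.7 [0.4498 0.2821 0.0251] F [-0.3 -0.5 -1.8] w0.0096 g58
 t11.0 [0.4498 0.282  0.0239] F [ 0.   0.2 -1.6] w0.0095 g59
 t11.2 [0.4501 0.2821 0.0233] F [ 0.1 -1.8  4.5] w0.0093 g59
open t11.6 [0.4498 0.282  0.0229] F [-0.3 -0.2 -0.5] w0.0303 g0
 t13.2 [0.2946 0.189  0.1797] F [-0.1 -0.6 -0.4] w0.0298 g0
top orange [[0.3779, 0.3027, 0.031], [0.3483, 0.3019, 0.031]] [0.3631 0.3023 0.031 ] 0.0296 1.55
top yellow [[0.5093, 0.2673, 0.017], [0.4346, 0.2856, 0.017]] [0.472  0.2764 0.017 ] 0.077 -13.79
side orange [[0.3686, 0.3228, 0.031], [0.3391, 0.285, 0.031]] [0.3538 0.3039 0.031 ] 0.048 51.96
side yellow [[0.5111, 0.2686, 0.017], [0.43, 0.2964, 0.017]] [0.4705 0.2825 0.017 ] 0.0858 -18.97
expect [0.38400734 0.29904132 0.        ] [0.47114063 0.27650712 0.        ]
```

View pics/mat.png

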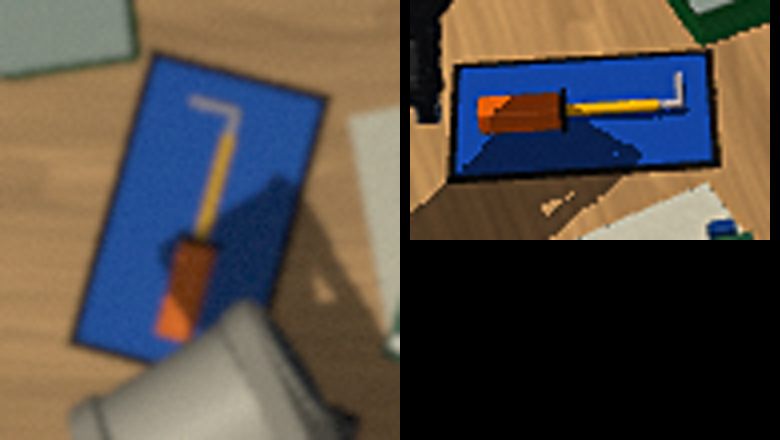

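The rod lies fully on the mat, with the handle at (185,290) and the hook at (215,105) in the top crop. It is where I expected it. Next: regrasp by the handle and stage in front of the eye.

```bash
cat >> h.py <<'E'
C=np.array([np.cos(CYAW),np.sin(CYAW),0]);L=np.array([-np.sin(CYAW),np.cos(CYAW),0]);Z=np.array([0,0,1.])
DZ=.005
def tcp_for(hook): return np.asarray(hook)-.156*C-.021*L+DZ*Z   # TCP for hook_mid at point
E
python3 - <<'E'
from h import *
Q=q(MYAW,-1)
hand.move_gripper(.055)
bot.reach(pt(MAT,MYAW,-.06,-.01,.1),Q)
bot.servo_line(pt(MAT,MYAW,-.06,-.01,.022),velocity=.12);st("down")
hand.move_gripper(.02,115);o=st("grip")
assert .024<o["gripper_width"]<.031
bot.servo_line(pt(MAT,MYAW,-.06,-.01,.24),velocity=.2);st("lift")
Qc=q(CYAW,-1);E=np.array([.648,-.0595,.293])
bot.reach([.34,.08,.27],Qc)
bot.reach(tcp_for(E-.05*C-.05*L),Qc);bot.dwell(.3);st("stage")
t=cam("top");s=cam("side")
a=cv2.resize(t["frame"][110:190,280:380],None,fx=4,fy=4,interpolation=2);b=cv2.resize(s["frame"][150:240,310:400],None,fx=4,fy=4,interpolation=2)
W=np.zeros((360,770,3),np.uint8);W[:320,:400]=a;W[:,410:]=b;cv2.imwrite("pics/stage.png",W[:,:,::-1])
H=E-.05*C-.05*L
for P in (H+.019*L,H-.021*L,E): print(proj(t,P).round(1),proj(s,P).round(1))
E
```

```text
down t15.0 [0.3843 0.2991 0.0227] F [ 0.3  0.4 -0.2] w0.0552 g0
grip t15.4 [0.3844 0.2994 0.0231] F [-2.8 -1.4 11. ] w0.0258 g113
lift t16.6 [0.3834 0.2986 0.239 ] F [-0.8 -0.5 -1.7] w0.0259 g113
stage t18.7 [ 0.4369 -0.1128  0.298 ] F [ 0.4 -0.2 -1.7] w0.0264 g113
[[335.  160.2]] [[350.3 185.2]]
[[349.1 161.5]] [[353.9 194.7]]
[[325.5 142. ]] [[363.1 175.3]]
```

View pics/stage.png

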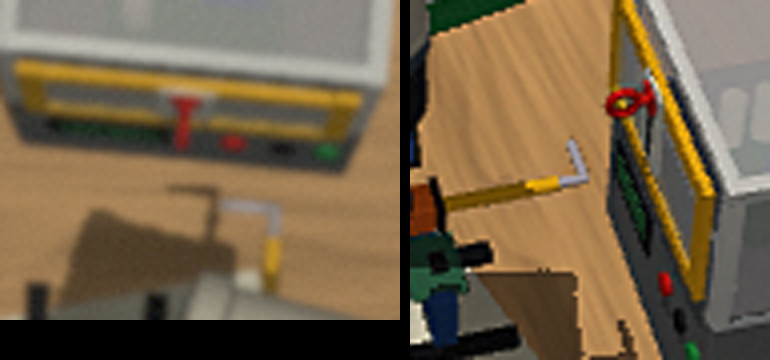

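The hook tip is at side pixel (350.5,185.8), against a predicted (350.3,185.2), and top pixel (335,161), against (335,160.2). That fits to about 1 px. I'll move the pin tip to just beside the ring and compare the two close up.

```bash
python3 - <<'E'
from h import *
E=np.array([.648,-.0595,.293])
bot.servo_line(tcp_for(E-.05*L),velocity=.1)
bot.servo_line(tcp_for(E-.029*L),velocity=.06);bot.dwell(.3);st("near")
t=cam("top");s=cam("side");np.savez("near.npz",t=t["frame"],s=s["frame"])
a=cv2.resize(t["frame"][120:165,305:360],None,fx=7,fy=7,interpolation=2);b=cv2.resize(s["frame"][155:200,345:395],None,fx=8,fy=8,interpolation=0)
W=np.zeros((360,800,3),np.uint8);W[:315,:385]=a;W[:,400:]=b;cv2.imwrite("pics/near.png",W[:,:,::-1])
H=E-.029*L
for P in (H+.019*L,H-.021*L,E): print(proj(t,P).round(1),proj(s,P).round(1))
E
```

```text
near t20.3 [ 0.4885 -0.097   0.298 ] F [-0.5  0.  -1.8] w0.0261 g113
[[329.1 142.3]] [[364.1 177.5]]
[[343.1 143.5]] [[367.9 186.7]]
[[325.5 142. ]] [[363.1 175.3]]
```

View pics/near.png

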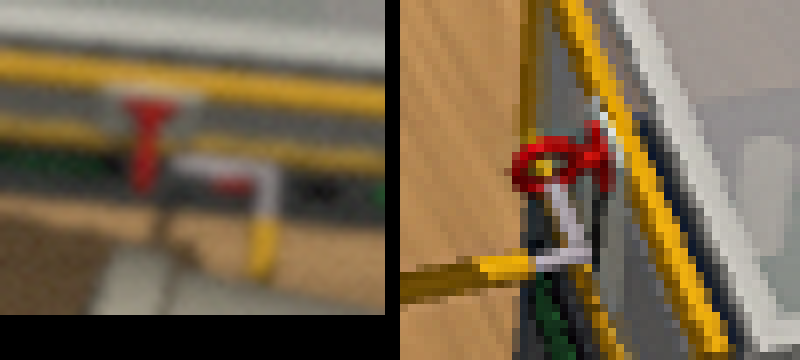

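```bash
python3 - <<'E'
from h import *
d=np.load("near.npz");t=d["t"].astype(int);s=d["s"].astype(int)
print("top B");print("    ",*["%3d"%i for i in range(322,346)])
for r in range(134,152): print(r,' ',*["%3d"%v for v in t[r,322:346,2]])
print("side B");print("    ",*["%3d"%i for i in range(356,374)])
for r in range(168,192): print(r,' ',*["%3d"%v for v in s[r,356:374,2]])
print("side R-");
for r in range(168,184): print(r,' ',*["%3d"%v for v in (s[r,356:374,0]-s[r,356:374,1])])
E
```

```text
top B
     322 323 324 325 326 327 328 329 330 331 332 333 334 335 336 337 338 339 340 341 342 343 344 345
134    82  72  68  67  67  71  79  87  98 106 106  94  72  55  52  47  46  49  43  44  44  39  38  39
135    71  54  46  36  36  40  54  60  79  89  94  85  76  69  66  62  65  64  59  58  57  59  52  48
136    75  64  47  36  27  29  38  57  73  85  86  84  73  75  73  74  71  72  73  75  70  70  70  68
137    80  70  51  34  25  44  57  72  84  87  87  81  78  78  74  74  75  76  76  75  78  78  75  76
138    77  62  53  39  34  51  73  82  84  87  84  77  71  73  74  71  73  76  75  73  75  75  76  77
139    53  51  39  31  35  48  69  79  79  80  77  72  68  69  66  69  68  66  69  66  74  74  74  74
140    36  30  33  28  30  42  57  59  64  67  63  58  62  58  59  63  63  61  62  65  64  65  65  70
141    28  30  32  30  25  32  43  55  68  72  77  75  77  74  66  61  60  62  62  59  62  54  61  56
142    32  33  34  29  28  36  46  69  94 104 113 114 114 108 102  98  94  93  88  79  77  73  58  49
143    33  31  30  28  35  38  51  79 103 117 126 132 133 135 134 131 127 1
[... 3354 characters left out ...]
75    44  40  39 107 130  43  40  31  -7  13  88 127 141 127  77  34  -7  39
176    46  41  51 117  68  15  30  50  34  81 120  57  24  50  87  50 -12  20
177    46  42  39  79  83  82  68  59  58 128  86  -1 -10  43  93  53  -7  22
178    45  45  40  63  88 134 139  30   0  39   5  -9  -4   6  90  40  -4  19
179    44  46  44  39  30  24  38  23   5   4   6  -1  -1  -2  12  -6   0  21
180    46  47  46  47  31 -14  -1  23   8   8  12   5   1  -1  -2  -2   1  12
181    44  45  45  46  14  -8   0  16  17   8  11   6   1  -2   1   2  -1   0
182    43  45  47  49  19  -7  -3   1  18   7  11   8  -1   2   1   1   0   1
183    46  44  45  49  21  -8  -3   1  16   8   8   9  -1   0   1   1   2  -1
```

```bash
python3 - <<'E'
from h import *
t=cam("top");s=cam("side");st()
B=np.array([C,L,Z])
for su in((363.0,175.1),):
  for tu in((325.6,141.6),(325.6,142)):
    e=tri(s,su,t,tu);print("eye",e)
for su in((363.9,177.6),(364.1,178.)):
  for tu in((328.9,142.8),(329.4,142.8)):
    p=tri(s,su,t,tu);print("tip",p,"rel C,L,Z",B@(e[0]-p[0]))
c=tri(s,(367.7,186.6),t,(342.9,144.2));print("corner",c,B@(e[0]-c[0]))
E
```

```text
t20.5 [ 0.4885 -0.097   0.298 ] F [-0.5 -1.  -1.8] w0.0260 g113
eye (array([ 0.64817708, -0.05952907,  0.29398429]), np.float64(0.0013670413319662018))
eye (array([ 0.64755154, -0.05963936,  0.29410335]), np.float64(0.00026109993809380656))
tip (array([ 0.6462832 , -0.06914282,  0.29248813]), np.float64(0.0009455566688630431)) rel C,L,Z [0.00050208 0.00957456 0.00161521]
tip (array([ 0.64581806, -0.07049928,  0.2940166 ]), np.float64(0.0006652119966776124)) rel C,L,Z [8.56934384e-04 1.09639540e-02 8.67445786e-05]
tip (array([ 0.64686456, -0.0692128 ,  0.29053712]), np.float64(0.0012478777675333547)) rel C,L,Z [-8.30122284e-05  9.59769088e-03  3.56622722e-03]
tip (array([ 0.64639802, -0.07057101,  0.29207023]), np.float64(0.0009667233841560159)) rel C,L,Z [0.00027309 0.01098894 0.00203312]
corner (array([ 0.64275674, -0.10887004,  0.29318235]), np.float64(0.0015832324317264406)) [0.0008311  0.04945663 0.000921  ]
```

```bash
python3 - <<'E'
from h import *
E=np.array([.649,-.0596,.294])
b=st()["wrist_force"]
for y in(-.029,-.023,-.017,-.012,-.007,-.002):
    bot.servo_line(tcp_for(E+y*L),velocity=.04);o=get_obs();d=o["wrist_force"]-b
    print(y,[round(float(d@a),1) for a in(C,L,Z)])
    if np.linalg.norm(d)>3.5: print("stop");break
st()
t=cam("top");s=cam("side")
a=cv2.resize(t["frame"][120:165,305:360],None,fx=7,fy=7,interpolation=2);b=cv2.resize(s["frame"][155:200,345:395],None,fx=8,fy=8,interpolation=0)
W=np.zeros((360,800,3),np.uint8);W[:315,:385]=a;W[:,400:]=b;cv2.imwrite("pics/ins.png",W[:,:,::-1])
E
```

```text
t20.5 [ 0.4885 -0.097   0.298 ] F [-0.5 -1.  -1.8] w0.0260 g113
-0.029 [0.4, 0.3, 0.2]
-0.023 [0.2, 0.3, 1.3]
-0.017 [0.7, 1.3, 0.4]
-0.012 [0.8, 0.2, -0.3]
-0.007 [0.4, 1.2, 0.4]
-0.002 [0.9, 1.2, 0.2]
 t22.1 [ 0.4917 -0.0698  0.299 ] F [ 0.5  0.2 -1.6] w0.0260 g114
```

View pics/ins.png

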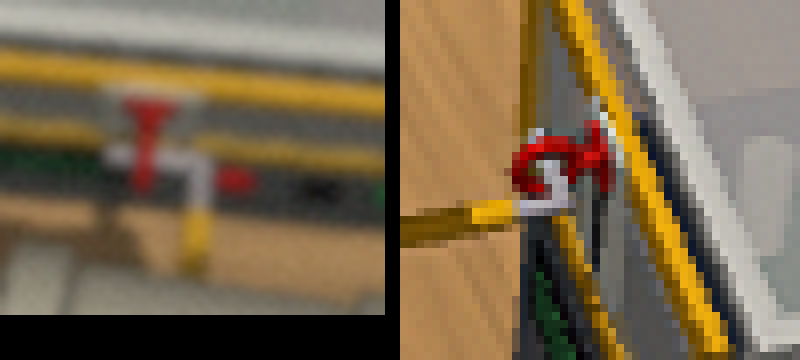

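The pin is through the ring: its far end shows on the other side, at (110,155) in the top crop and (537,135) in the side crop. Contact force is close to zero. I'll swing the hatch along the hinge arc and watch the radial force.

```bash
cat > swing.py <<'E'
from h import *
import json,sys,os
E=np.array([.649,-.0596,.294]);Hh=np.array([*(E+.032*C)[:2],.180]);b=np.array([.2,0,-1.7])
S=json.load(open("sw.json")) if os.path.exists("sw.json") else dict(th=.02,rad=0.)
# local frame: eye rel hinge (C,Z) = (-.03cos-e sin, e cos-.03 sin)
e=.112
def tgt(th,rad):
    u=np.array([-.03*np.cos(th)-e*np.sin(th),e*np.cos(th)-.03*np.sin(th)]);n=u/np.linalg.norm(u);t=np.array([-n[1],n[0]])
    p=u+rad*n;return Hh-.002*L+p[0]*C+p[1]*Z,n[0]*C+n[1]*Z,t[0]*C+t[1]*Z
def run(end,step=.06,fstop=9):
    while S["th"]<end-1e-6:
        S["th"]=min(end,S["th"]+step);P,n,t=tgt(S["th"],S["rad"])
        bot.servo_line(tcp_for(P),velocity=.04);F=np.mean([get_obs()["wrist_force"]],0)-b
        fr,ft,fl=F@n,F@t,F@L;print("%.2f r%.1fmm Fr%.1f Ft%.1f Fl%.1f"%(S["th"],S["rad"]*1e3,fr,ft,fl))
        if abs(fr)>2: S["rad"]+=np.clip(.0004*fr,-.0015,.0015)
        if np.linalg.norm(F)>fstop: print("stop");break
    json.dump(S,open("sw.json","w"));st()
E
python3 - <<'E'
from swing import *
run(.65)
E
```

```text
0.08 r0.0mm Fr1.2 Ft0.0 Fl-0.2
0.14 r0.0mm Fr0.1 Ft-1.1 Fl-0.1
0.20 r0.0mm Fr-0.5 Ft-0.5 Fl-0.2
0.26 r0.0mm Fr0.0 Ft-0.9 Fl0.5
0.32 r0.0mm Fr-0.2 Ft-1.9 Fl-0.3
0.38 r0.0mm Fr-0.6 Ft0.2 Fl0.9
0.44 r0.0mm Fr-0.4 Ft-0.6 Fl0.0
0.50 r0.0mm Fr-0.3 Ft-1.4 Fl-0.2
0.56 r0.0mm Fr-1.3 Ft-1.0 Fl0.3
0.62 r0.0mm Fr-1.6 Ft-1.4 Fl0.2
0.65 r0.0mm Fr-2.1 Ft-1.6 Fl0.9
 t25.8 [ 0.432  -0.0652  0.2559] F [ 2.9  0.7 -1.8] w0.0260 g114
```

```bash
python3 - <<'E'
from swing import *
t=cam("top");s=cam("side")
a=cv2.resize(t["frame"][100:180,285:385],None,fx=4,fy=4,interpolation=2);b=cv2.resize(s["frame"][130:230,310:410],None,fx=4,fy=4,interpolation=2)
W=np.zeros((400,800,3),np.uint8);W[:320,:400]=a;W[:,400:]=b;cv2.imwrite("pics/sw1.png",W[:,:,::-1])
P,_,_=tgt(S["th"],S["rad"]);print(proj(t,P),proj(s,P))
E
```

```text
[[324.29193354 164.72922928]] [[344.95522149 188.44832478]]
```

View pics/sw1.png

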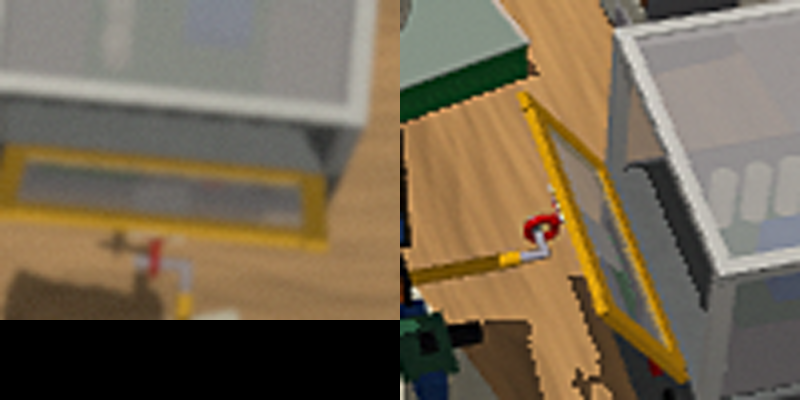

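The hatch is swinging down with the hook in the ring: the eye is at (542,228) in the side crop. Nothing else is close. Continuing to the stop.

```bash
python3 - <<'E'
from swing import *
run(1.44,.06,9)
run(1.60,.03,9)
t=cam("top");s=cam("side")
a=cv2.resize(t["frame"][100:180,285:385],None,fx=4,fy=4,interpolation=2);b=cv2.resize(s["frame"][130:230,310:410],None,fx=4,fy=4,interpolation=2)
W=np.zeros((400,800,3),np.uint8);W[:320,:400]=a;W[:,400:]=b;cv2.imwrite("pics/sw2.png",W[:,:,::-1])
E
```

```text
0.71 r-0.9mm Fr0.8 Ft-1.4 Fl0.7
0.77 r-0.9mm Fr0.4 Ft-1.9 Fl-0.1
0.83 r-0.9mm Fr-0.2 Ft-1.4 Fl0.7
0.89 r-0.9mm Fr0.6 Ft-1.7 Fl0.0
0.95 r-0.9mm Fr-0.3 Ft-1.2 Fl-0.1
1.01 r-0.9mm Fr0.2 Ft-1.0 Fl0.1
1.07 r-0.9mm Fr-0.8 Ft-1.8 Fl-0.7
1.13 r-0.9mm Fr0.3 Ft-1.9 Fl0.2
1.19 r-0.9mm Fr-1.0 Ft-1.4 Fl-0.1
1.25 r-0.9mm Fr0.6 Ft-1.9 Fl-0.2
1.31 r-0.9mm Fr-0.5 Ft-3.0 Fl0.0
1.37 r-0.9mm Fr-0.5 Ft-2.6 Fl0.0
1.43 r-0.9mm Fr-1.6 Ft-1.6 Fl0.3
1.44 r-0.9mm Fr0.1 Ft-2.4 Fl0.1
 t30.4 [ 0.4098 -0.0634  0.17  ] F [-0.2  0.1  0.6] w0.0261 g114
1.47 r-0.9mm Fr-0.8 Ft-2.3 Fl-0.0
1.50 r-0.9mm Fr-1.8 Ft-1.3 Fl1.1
1.53 r-0.9mm Fr-1.8 Ft-2.3 Fl0.1
1.56 r-0.9mm Fr1.9 Ft-10.6 Fl0.1
stop
 t31.4 [ 0.4122 -0.0636  0.1564] F [-4.2  0.5  8.1] w0.0260 g115
```

View pics/sw2.png

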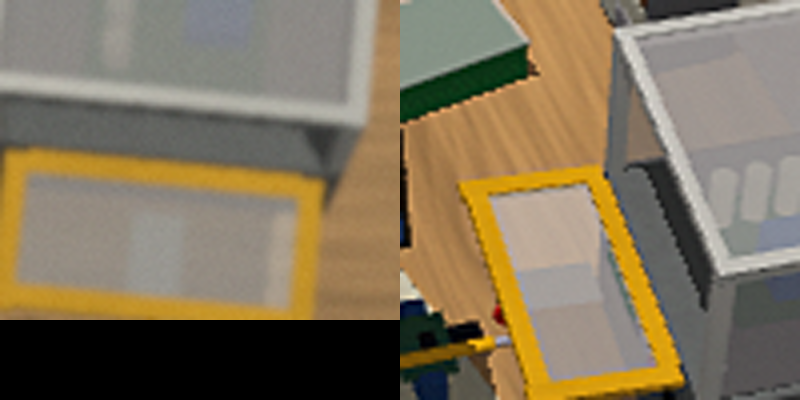

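The hatch is level at its stop (10 N reaction). I'll centre the pin, slide it out sideways and back away.

```bash
python3 - <<'E'
from swing import *
P,n,t=tgt(1.50,-.0005)
bot.servo_line(tcp_for(P),velocity=.03);F=st("centre")["wrist_force"]-b;print(F@n,F@t)
ok=True
for y in(-.008,-.016,-.024,-.033,-.042,-.05):
    bot.servo_line(tcp_for(P+y*L),velocity=.05);F=get_obs()["wrist_force"]-b
    print(y,F.round(1))
    if np.linalg.norm(F)>4: ok=False;print("stop");break
if ok:
    bot.servo_line(tcp_for(P-.05*L-.085*C),velocity=.12);st("back")
    s=cam("side");save(s,"out.png",(230,110,430,260),4)
E
```

```text
centre t31.8 [ 0.41   -0.0634  0.1628] F [ 0.  -0.1 -1.8] w0.0259 g114
0.19677870827146712 0.02105499634789732
-0.008 [-0.6  0.5  0.2]
-0.016 [-0.5  0.1  0.7]
-0.024 [ 0.9 -0.7  0.4]
-0.033 [-0.2 -0.7 -0.1]
-0.042 [-0.1  0.8  0.9]
-0.05 [-0.2  0.3 -0.2]
back t34.6 [ 0.3228 -0.1068  0.1634] F [ 0.1  0.2 -1.4] w0.0260 g114
```

```bash
ls pics
```

```text
c1.png
ins.png
lift.png
mat.png
near.png
out.png
side0.png
stage.png
sw1.png
sw2.png
top0.png
```

No picture views are left, so I'll check rod tilt and hatch angle by numbers, then go above the mat.

```bash
python3 - <<'E'
from h import *
t=cam("top");s=cam("side")
p=get_obs()["position"]
for n,c in(("top",t),("side",s)):
    M=[proj(c,p-DZ*Z+x*C)[0] for x in(.046,.135)]
    hsv=cv2.cvtColor(c["frame"],cv2.COLOR_RGB2HSV);m=cv2.inRange(hsv,(17,150,90),(28,255,255));k=np.zeros_like(m)
    cv2.line(k,tuple(np.int32(M[0])),tuple(np.int32(M[1])),255,14);m&=k
    cs=cv2.findContours(m,0,2)[0]
    if cs:
        k=max(cs,key=cv2.contourArea);vx,vy,x0,y0=cv2.fitLine(k,2,0,.01,.01).ravel();d=M[1]-M[0]
        print(n,"model",np.round(M,1).tolist(),"ang",np.degrees(np.arctan(d[1]/d[0])),"meas",cv2.boundingRect(k),np.degrees(np.arctan(vy/vx)))
# hatch outer edge: yellow bbox in side/top region
for n,c,(x0,y0,x1,y1) in(("top",t,(285,125,375,190)),("side",s,(320,160,390,240))):
    hsv=cv2.cvtColor(c["frame"],cv2.COLOR_RGB2HSV);m=cv2.inRange(hsv,(17,150,90),(28,255,255))[y0:y1,x0:x1]
    k=max(cv2.findContours(m,0,2)[0],key=cv2.contourArea);h=cv2.approxPolyDP(cv2.convexHull(k),4,True)[:,0]+[x0,y0]
    print(n,h.tolist(),onz(c,h.astype(float),.187).round(3).tolist())
bot.reach([.33,.06,.2],q(CYAW,-1))
bot.reach(pt(MAT,MYAW,-.06,-.01,.1),q(MYAW,-1));st("above")
E
```

```text
top model [[341.1, 242.1], [343.5, 213.0]] ang -85.2563079498747 meas (340, 214, 5, 23) -84.74497
side model [[283.5, 237.1], [311.2, 231.7]] ang -11.14125134825164 meas (284, 230, 28, 9) -12.054271
top [[286, 138], [365, 145], [362, 184], [285, 177]] [[0.683, 0.06, 0.187], [0.663, -0.181, 0.187], [0.543, -0.172, 0.187], [0.563, 0.061, 0.187]]
side [[359, 171], [380, 226], [342, 232], [324, 175]] [[0.685, 0.059, 0.187], [0.66, -0.186, 0.187], [0.541, -0.171, 0.187], [0.565, 0.08, 0.187]]
above t36.5 [0.3842 0.2976 0.1   ] F [-1.  -0.5 -1.6] w0.0264 g114
```

```bash
python3 - <<'E'
from h import *
f=lambda z:pt(MAT,MYAW,-.06,-.01,z)
bot.servo_line(f(.028),velocity=.08);bot.dwell(.2);f0=get_obs()["wrist_force"][2]
for z in np.arange(.027,.0205,-.001):
    bot.servo_line(f(z),velocity=.03);o=st()
    if o["wrist_force"][2]-f0>3: break
hand.move_gripper(.05,20);bot.dwell(.2);st("open")
bot.servo_line(f(.12),velocity=.12)
bot.reach([.25,.12,.25],q(MYAW,-1));bot.dwell(.3);st("clear")
t=cam("top");s=cam("side")
for n,c,(x0,y0,x1,y1) in(("top",t,(170,165,270,275)),("side",s,(235,150,325,210))):
    hsv=cv2.cvtColor(c["frame"],cv2.COLOR_RGB2HSV)
    for nm,lo,hi,zz in(("orange",(5,180,80),(14,255,255),.025),("yellow",(17,150,90),(28,255,255),.017)):
        m=cv2.inRange(hsv,lo,hi);k=np.zeros_like(m);k[y0:y1,x0:x1]=255;m&=k
        cs=cv2.findContours(m,0,2)[0]
        if not cs: print(nm,"none");continue
        k=max(cs,key=cv2.contourArea);r=cv2.minAreaRect(k);P=onz(c,[r[0]],zz);print(n,nm,P.round(4),r[1])
for n,c,(x0,y0,x1,y1) in(("top",t,(285,125,375,190)),("side",s,(320,160,390,240))):
    hsv=cv2.cvtColor(c["frame"],cv2.COLOR_RGB2HSV);m=cv2.inRange(hsv,(17,150,90),(28,255,255))[y0:y1,x0:x1]
    k=max(cv2.findContours(m,0,2)[0],key=cv2.contourArea);print(n,(cv2.approxPolyDP(cv2.convexHull(k),4,True)[:,0]+[x0,y0]).tolist())
print("expect",pt(MAT,MYAW,-.06,-.01,0),pt(MAT,MYAW,.03,-.01,0))
E
```

```text
t38.0 [0.384  0.299  0.0271] F [ 0.3 -0.1 -0.2] w0.0262 g114
 t38.2 [0.3839 0.299  0.0259] F [ 0.1 -0.5 -1.7] w0.0262 g114
 t38.5 [0.384  0.299  0.0249] F [-0.2 -0.7 -1.5] w0.0260 g114
 t38.7 [0.384  0.299  0.0239] F [-0.   0.6 -1.3] w0.0259 g114
 t39.0 [0.3841 0.2991 0.0232] F [-1.4 -0.7  3.2] w0.0264 g115
open t39.5 [0.384 0.299 0.023] F [-0.2 -0.6  0.2] w0.0497 g0
clear t41.8 [0.2502 0.1203 0.2497] F [-0.4 -0.5 -0.1] w0.0502 g0
top orange [[0.386  0.2981 0.025 ]] (6.593306064605713, 23.48865509033203)
top yellow [[0.4684 0.2774 0.017 ]] (1.7494313716888428, 25.282102584838867)
side orange [[0.3808 0.2966 0.025 ]] (9.0, 19.0)
side yellow [[0.47   0.2805 0.017 ]] (2.5250470638275146, 22.138202667236328)
top [[285, 139], [365, 145], [362, 184], [285, 177]]
side [[359, 171], [380, 226], [342, 232], [324, 175]]
expect [0.38400734 0.29904132 0.        ] [0.47114063 0.27650712 0.        ]
```

The rod is flat on the mat where intended, the hatch corners have not moved, and the arm is clear.

```bash
python3 -c "
from h import *
print(hand_in())"
```

```text
the job is handed in; nothing more can be done
None
```

The job is done and handed in at about 42 s: hatch down at its stop, and the rod lying flat on the mat, released. The last check was by colour measurement rather than by eye, and I did not re-measure the bystanders.

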